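Set up the fittings bench for eyelets

ROBOT

A 6-joint arm with a two-finger parallel gripper is mounted at the origin on the work surface. World frame = base frame: x ahead of the robot, y to its left, z up, the work surface at z = 0. Lengths are in mm, angles in rad, forces in N, time in s.
With the tool pointing down it reaches from about 325 to 900 mm from the base axis. Payload 6.1 kg.
Tool frame: the origin (TCP) lies at the very end of the fingers, on their centre line; the grasp point (between the pads) lies 19 mm behind it; z points along the fingers, y is the line along which they close (so a half turn about z gives the same grasp; the last joint's range is limited). The gripper opens to 85 mm and grips with 20 to 120 N. Pads are 22 mm wide; open, the fingers measure 114 mm over their backs; the gripper's body (76 mm by 85 mm) begins 54 mm behind the grasp point. The pads swing forward as they close: fully open they stand 13 mm farther back than shut.
Start: joints at [-1.383, 0.22, 1.526, -0, 1.395, -0.126], TCP at [192.915, -594.474, 231.3] pointing down, gripper open.
Joint ranges: [-2.98, 2.98], [-0.91, 2.08], [0.09, 2.57], [-1.24, 4.39], [0.2, 2.65], [-2.68, 2.68]. Speed limits (rad/s): [2.57, 2.57, 3.01, 3.14, 3.14, 3.14].

INTERFACE

Orientations are given as a unit quaternion [w, x, y, z].
In Python, from bench import get_state, read_camera, calibration, hand_in gives the robot as it stands.
- The arm moves only by the shell command python3 -m creep 'ROWS'. ROWS is JSON, a list of rows, each an object with "claw": the opening, from -1 (shut) to 1 (fully open); "delta_pos": the shift along the tool's x, y, z in mm, a list of three; "rot": the turn, a rotation vector about the tool's x, y, z in degrees, a list of three. A call has 1 to 12 rows; each row shifts and turns the commanded pose from where the row before left it, along the tool's axes as they then stand; what a row does not reach is not made up. A row lasts 1/12 s, in which the tool goes at most 41.7 mm and 7.16 degrees, less where a joint would pass 70% of its speed; a pose out of reach is approached as far as the arm can. A call is refused whole if a number of a shift passes 41.7 or a number of a turn 7.16, either way. A call with a gripper value outside its range is refused whole. The fingers move at their own pace and stop on an object; the grip force is fixed at half the most. Time passes only in rows, so rows that do not move let the fingers close. It gives the time, the measured TCP pose, the force, the opening and the grip force at its end, in the units of the state.
- get_state(): the state, without advancing time (a new reading comes with each control period).
- read_camera(name): name is "scene" or "top" or "wrist"; returns (picture, depth): 400x640x3 uint8, red, green, blue; 400x640 float32, mm along the optical axis (not along the pixel's ray), 0 where there is no reading.
- calibration(name): a dict with "camera_matrix" (3x3 intrinsics, pixels), "R" (3x3) and "t" (3): a world point X has camera coordinates R X + t. Camera axes: x right, y down, z forward; pixel columns grow to the right and rows downward; lengths in mm; the calibration is good to about 2 mm. The wrist camera is an equidistant fisheye: a pixel r from the principal point sees the ray r / f radians off the axis. A picture is of the moment at which its call begins: read the wrist's pose just before it. calibration takes no time and is no camera call; for the wrist camera it gives the pose at the moment of the call.
- hand_in(): hands the job in; it is judged then, once.
The state is a dict: "time_s": time; "joint_pos": joint angles; "dq": joint speeds; "joint_efforts": joint torques, N m; "position": TCP position; "eef_rot": TCP orientation; "ft_force": force on the tool from outside, world axes, zero at the start; "torque": the same for the moment, N m; "grip_width": finger opening in mm; "grasp_force": force on a finger pad.
Only numpy, scipy, OpenCV 4.12 (cv2) and the standard library are available. Lean on these libraries where they do the work, as an engineer would, in place of code of your own. Each camera call takes 0.05 s, during which the arm holds its last target. There are 200 camera calls.

TASK

Set this upholstery bench up for eyelets: turn the selector's pointer lever until it clicks in at the ring-shaped sample, and slide the stop block along its rail until its nose stands at the black line of the index plate. Only once the stop is there, swing its clamp lever fully closed, without shifting the stop; leave the screwdriver and the spool where they are.

Things in the scene. Friction and masses are not known exactly. Their poses are not given: they have to be found in the camera images.
- dial: the fittings selector: fixed blue round housing, 236 mm across, 30 mm high, with a dark chute on one side. Origin: on the table under its centre, on the selector's axis. Its x axis points away from the chute, z up. It stands left or right of the robot's centre line, turned by up to 0.3 rad
- selector (a joint): angle of the pointer lever about the dial's vertical axis, rad, counter-clockwise from above; 0 = parked, pointing along the dial's +x. It rests in sprung detents at -1.571, -0.785, 0, 0.785 and 1.571; about 0.1 N m takes it over the hump half way to the next, then it snaps in. End stops at +-1.66
- lever_end (a point): middle of the lever's long end, 52 mm from the axis, 57 mm above the table; its x axis is the pointing direction. The lever is a black upright bar 16 mm wide on a hub 60 mm across (30 to 42 mm above the table); it reaches 60 mm from the axis on the pointing side (white line on top), 26 mm on the other, its flat sides 42 to 72 mm above the table
- pointed_at (a point): the point straight ahead of the lever, 92 mm from the axis, where the sample lies that the lever points at
- sample_ring: sample of an eyelet: flat steel ring, 36 mm across, 20 mm hole, 6 mm high, fixed on the dial's top 92 mm from its axis in line with one of the detents (which of the four varies). Origin: centre of its underside
- sample_dome: sample of a domed button, steel, 34 mm across, 10.5 mm high, fixed on the dial's top at another detent. Origin: centre of its underside
- sample_square: sample of a square plate, steel, 28 x 28 x 6 mm, fixed on the dial at another detent. Origin: centre of its underside
- sample_bar: sample of a flat oblong bar, steel, 36 x 10 x 6 mm, fixed on the dial at another detent. Origin: centre of its underside. No sample lies at the parked position
- rail: the edge stop's rail: a fixed aluminium bar 300 mm long along its own y, 64 mm wide, 20 mm high (end feet 24 mm high, 84 mm wide). Origin: centre of its underside, on the table
- stop (a joint): position of the grey stop block along the rail's +y, m, 0 to 0.16; at 0 the block's centre is at y = -0.085 in the rail's frame. It slides with about 6 N of friction when the clamp is open. Block: 64 mm across the rail, 60 mm along it, 21 to 61 mm above the table; on its +y face a steel plate, outer face 33 mm from the centre
- stop_nose (a point): tip of the pointed nose on the block's far (+x) side, 60 mm from the block's centre, 28 mm above the table: it must stand at the line of the index plate
- stop_back (a point): centre of the block's -y face, 30 mm behind the block's centre, 41 mm above the table
- clamp (a joint): angle of the clamp lever on top of the block, rad, clockwise from above: 0 to 0.25 open (pointing to the rail's -x, the robot's side), 1.5 fully closed against its stop (pointing along the rail's +y). Axis: vertical through the block's centre. A few N at its tip close it; it stays where it is left. Closed, it locks the block to the rail
- clamp_tip (a point): middle of the round end of the clamp lever, 68 mm from its axis, 79 mm above the table. The round end is 22 mm across, 69 to 91 mm above the table; the bar is black, 13 mm wide, 73 to 85 mm above the table
- mark: the index plate: a small steel plate 20 mm wide (along the rail) and 36 mm long, standing out from the rail's far (+x) side, its top 18 mm above the table with a black line along its middle. Its axes are parallel to the rail's; origin on the table at the rail's side, in line with the black line
- mark_line (a point): a point on the black line, right under the nose when the stop is set
- screwdriver: a screwdriver lying flat between the two devices, 190 mm long
- spool: a wooden spool standing up, 90 mm across, 80 mm high, at the far side

How it is judged:
By the outcome, as a careful person would: the job done as asked, in the order asked, and still so for the second after the job is handed in, with the robot touching nothing.
It also fails if it takes over 64 s, if anything falls off the work surface, if the arm or the gripper's body presses on something with over 40 N, if the wrist force passes 120 N, or if a joint passes its speed limit or range.

## Working session

There is one attempt and no reset: what is moved stays moved. The work goes in short steps, Python scripts to look and compute and a shell command to move; the robot and the scene stay as the last step left them, time stands still between calls to the robot, and variables do not carry over. Pictures are saved under pics/ and viewed, at most 10 in all, crops included, and the job is handed in when it is done.

```bash
mkdir -p pics; ls; python3 - <<'E'
from bench import *
import cv2,numpy as np
for n in ("top","scene"):
    p,d=read_camera(n); cv2.imwrite(f"pics/{n}0.png",p[:,:,::-1]); np.savez(f"{n}0.npz",p=p,d=d)
    c=calibration(n); print(n,{k:np.round(v,3).tolist() for k,v in c.items()}, d.min(),d.max())
s=get_state(); print(s)
E
```

```text
pics
top {'camera_matrix': [[403.023, 0.0, 318.527], [0.0, 403.023, 198.476], [0.0, 0.0, 1.0]], 'R': [[-0.021, -1.0, -0.01], [-0.999, 0.021, -0.032], [0.032, 0.009, -0.999]], 't': [5.769, 600.007, 976.178]} 0.0 1797.5448
scene {'camera_matrix': [[487.765, 0.0, 319.804], [0.0, 487.765, 195.15], [0.0, 0.0, 1.0]], 'R': [[0.275, 0.961, 0.019], [0.701, -0.187, -0.688], [-0.658, 0.202, -0.725]], 't': [-172.756, -392.937, 1501.253]} 0.0 3557.281
{'time_s': 0.1, 'joint_pos': array([-1.38310451e+00,  2.21164651e-01,  1.52748106e+00, -2.59955506e-05,
        1.39470955e+00, -1.26093052e-01]), 'dq': array([-0.00037551, -0.002671  , -0.00226187, -0.00072389, -0.00044173,
       -0.00179333]), 'joint_efforts': array([ 1.17355441e-03, -4.98245430e+01, -3.90544617e+01, -2.86891891e-04,
        5.75547965e-03,  2.69610595e-06]), 'position': array([ 192.80349496, -593.94876178,  230.30614974]), 'eef_rot': array([-8.80488615e-04,  9.87716866e-01,  1.56251767e-01, -3.99279298e-05]), 'ft_force': array([ 0.231652  , -0.50255977, -0.65697743]), 'torque': array([0.02130246, 0.05719384, 0.04942749]), 'grasp_force': 0.0, 'grip_width': 85.4549626005435}
```

View pics/top0.png

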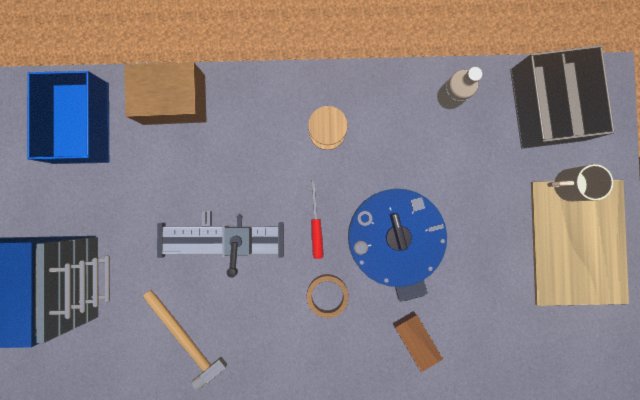

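View pics/scene0.png

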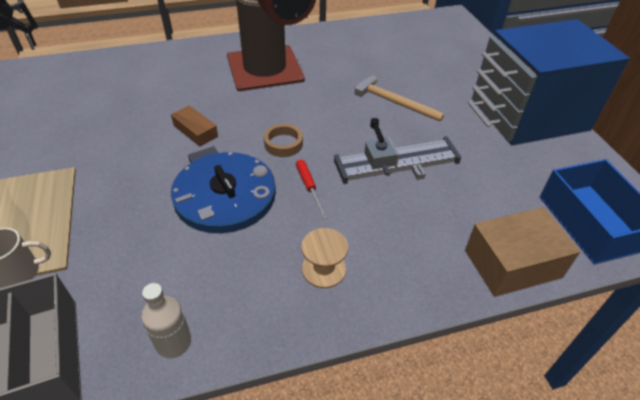

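Top view: the rail is on the left, with end feet near (160,240) and (281,240), the block at (236,240) and the index plate at (207,218). The dial is at (398,238), its lever points up and slightly left, and the ring is at (365,218), one detent counter-clockwise from parked. Next I measure these in both views.

```bash
cat > h.py <<'E'
import numpy as np,cv2
from bench import *
def proj_inv(cal,uv,z):
    K,R,t=[np.array(cal[k]) for k in("camera_matrix","R","t")]
    uv=np.atleast_2d(uv).astype(float); r=np.c_[uv,np.ones(len(uv))]@np.linalg.inv(K).T@R
    o=-R.T@t; return o+r*((z-o[2])/r[:,2])[:,None]
def cloud(cal,d):
    K,R,t=[np.array(cal[k]) for k in("camera_matrix","R","t")]
    v,u=np.mgrid[:d.shape[0],:d.shape[1]]
    P=np.stack([(u-K[0,2])/K[0,0]*d,(v-K[1,2])/K[1,1]*d,d],-1)
    return (P-t)@R
E
python3 - <<'E'
from h import *
for n in("top","scene"):
    f=np.load(n+"0.npz");p,d=f["p"],f["d"];c=calibration(n);X=cloud(c,d)
    hsv=cv2.cvtColor(p,cv2.COLOR_RGB2HSV)
    m=((hsv[...,0]>100)&(hsv[...,0]<125)&(hsv[...,1]>150)&(abs(X[...,2]-30)<12)&(X[...,0]>300)&(X[...,0]<700)&(abs(X[...,1])<350)).astype(np.uint8)
    k=max(cv2.findContours(m,0,1)[0],key=cv2.contourArea)
    W=proj_inv(c,k[:,0,:],30)[:,:2].astype(np.float32)
    print(n,"dial",cv2.minEnclosingCircle(W),cv2.fitEllipse(W),"z",np.median(X[...,2][m>0]))
    # lever: above 60
    D=np.array(cv2.fitEllipse(W)[0])
    near=np.hypot(X[...,0]-D[0],X[...,1]-D[1])
    l=(near<70)&(X[...,2]>58)&(d>0)
    L=X[l];print("lever",len(L),L[:,2].mean(),"PCA")
    q=cv2.minAreaRect(L[:,:2].astype(np.float32));print(q)
    s=(near<115)&(near>70)&(X[...,2]>20)&(hsv[...,1]<110)&(d>0)
    nn,lab,st,ce=cv2.connectedComponentsWithStats(s.astype(np.uint8))
    for i in range(1,nn):
        if st[i,4]>5:
            w=proj_inv(c,ce[i],36)[0]; print(" sample",st[i,4],ce[i].round(1),w.round(1),np.hypot(*(w[:2]-D)).round(1),np.degrees(np.arctan2(w[1]-D[1],w[0]-D[0])).round(1),X[lab==i][:,2].mean().round(1))
    # rail/block
    r=(X[...,0]>380)&(X[...,0]<620)&(X[...,1]>60)&(X[...,1]<420)&(d>0)
    for lo,hi,z in((14,30,24),(50,66,61),(70,95,85)):
        mm=r&(X[...,2]>lo)&(X[...,2]<hi)
        if mm.sum()>5: print(" band",lo,hi,mm.sum(),cv2.minAreaRect(X[mm][:,:2].astype(np.float32)),np.median(X[mm][:,2]))
p=np.load("top0.npz")["p"][190:290,140:300]
cv2.imwrite("pics/c1.png",cv2.resize(p,None,fx=5,fy=5,interpolation=3)[:,:,::-1])
E
```

```text
top dial ((502.68463134765625, -192.46559143066406), 116.0275650024414) ((500.3285217285156, -189.18841552734375), (218.0946807861328, 231.35450744628906), 129.34254455566406) z 29.963343170816678
lever 287 71.00927238314358 PCA
((519.6781005859375, -189.21791076660156), (84.85488891601562, 16.202945709228516), 13.553183555603027)
 sample 152 [417.2 204.1] [ 580.8 -240.9   36. ] 95.6 -32.7 35.8
 sample 137 [364.4 218.1] [ 550.3 -114.9   36. ] 89.5 56.1 35.5
 sample 80 [434.8 227.7] [ 524.2 -281.    36. ] 94.8 -75.4 35.1
 sample 16 [442.  240.5] [ 493.6 -297.    36. ] 108.0 -93.6 32.1
 sample 159 [360.4 247.2] [ 481.5 -103.9   36. ] 87.3 102.4 38.0
 sample 16 [361.4 261.8] [ 447.3 -105.5   36. ] 99.1 122.4 32.7
 sample 16 [429.8 268.4] [ 428.5 -266.1   36. ] 105.2 -133.0 32.3
 sample 7 [363. 272.] [ 423.1 -108.6   36. ] 111.7 133.8 25.8
 sample 17 [385.8 280. ] [ 403.3 -161.8   36. ] 100.9 164.2 32.7
 band 14 30 2835 ((498.5371398925781, 258.1068115234375), (158.6370086669922, 362.1697082519531), 14.206714630126953) 20.363455956410668
 band 50 66 623 ((504.1528015136719, 187.113769531
[... 776 characters left out ...]
54.5 -115.9   36. ] 90.7 64.3 33.4
 sample 19 [175.2 189.6] [ 498.7 -298.6   36. ] 102.3 -99.3 30.6
 sample 86 [183.  197.6] [ 527.7 -284.1   36. ] 87.4 -81.7 33.7
 sample 11 [172.1 202. ] [ 534.9 -308.    36. ] 112.1 -79.9 25.8
 sample 141 [205.1 213.4] [ 586.6 -242.9   36. ] 84.6 -32.4 34.4
 band 14 30 2061 ((500.5701904296875, 257.3514099121094), (161.73699951171875, 364.9964904785156), 14.329439163208008) 18.501492813724845
 band 50 66 463 ((506.5624084472656, 185.72254943847656), (65.0774917602539, 68.58439636230469), 87.3204116821289) 59.32272846658839
 band 70 95 231 ((472.5165710449219, 188.30975341796875), (25.400972366333008, 94.33065795898438), 83.21742248535156) 82.31368365297041
```

View pics/c1.png

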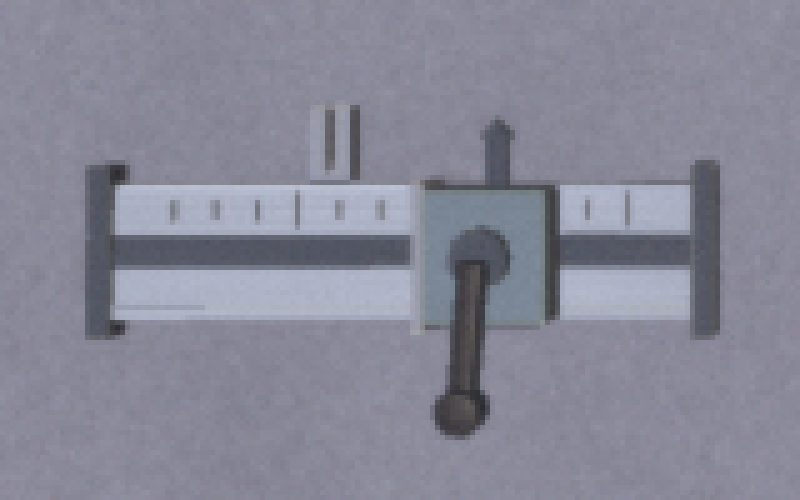

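Dial, from lever and samples in both views: axis ≈ (503.5, −193.5), yaw 13.6°. The ring at (550, −115) is at +59° world, which is detent +0.785. Heights come out at 30/36/71 mm, as the text says. I move beside the lever with the fingers shut.

```bash
python3 -m creep '[{"claw":-1,"delta_pos":[0,0,0],"rot":[0,0,4.5]},{"claw":-1,"delta_pos":[27.5,-17.8,4],"rot":[0,0,0]},{"claw":-1,"delta_pos":[27.5,-17.8,4],"rot":[0,0,0]},{"claw":-1,"delta_pos":[27.5,-17.8,4],"rot":[0,0,0]},{"claw":-1,"delta_pos":[27.5,-17.8,4],"rot":[0,0,0]},{"claw":-1,"delta_pos":[27.5,-17.8,4],"rot":[0,0,0]},{"claw":-1,"delta_pos":[27.5,-17.8,4],"rot":[0,0,0]},{"claw":-1,"delta_pos":[27.5,-17.8,4],"rot":[0,0,0]},{"claw":-1,"delta_pos":[27.5,-17.8,4],"rot":[0,0,0]},{"claw":-1,"delta_pos":[27.5,-17.8,4],"rot":[0,0,0]},{"claw":-1,"delta_pos":[27.5,-17.8,4],"rot":[0,0,0]},{"claw":-1,"delta_pos":[27.5,-17.8,4],"rot":[0,0,0]}]'
python3 -m creep '[{"claw":-1,"delta_pos":[27.5,-17.8,4],"rot":[0,0,0]},{"claw":-1,"delta_pos":[27.5,-17.8,4],"rot":[0,0,0]},{"claw":-1,"delta_pos":[27.5,-17.8,4],"rot":[0,0,0]},{"claw":-1,"delta_pos":[27.5,-17.8,4],"rot":[0,0,0]},{"claw":-1,"delta_pos":[27.5,-17.8,4],"rot":[0,0,0]},{"claw":-1,"delta_pos":[0,0,0],"rot":[0,0,0]},{"claw":-1,"delta_pos":[0,0,0],"rot":[0,0,0]}]'
python3 - <<'E'
from h import *
c=calibration("wrist");s=get_state();p,d=read_camera("wrist");cv2.imwrite("pics/w1.png",p[:,:,::-1])
print(s["time_s"],s["position"],s["eef_rot"],c)
E
```

```text
time_s: 1.1
position: [442.1, -332.0, 186.8]
eef_rot: [-0.0, 0.993, 0.117, -0.0]
ft_force: [-0.5, -0.3, 0.8]
grip_width: -0.2
grasp_force: 0.0
time_s: 1.68
position: [554.7, -213.2, 166.3]
eef_rot: [-0.0, 0.993, 0.119, -0.001]
ft_force: [0.2, -0.7, 0.2]
grip_width: 0.0
grasp_force: 0.0
1.6833 [ 554.73032394 -213.20205253  166.29972345] [-4.75593456e-04  9.92892660e-01  1.19009963e-01 -7.53608772e-04] {'camera_matrix': array([[309.70691629,   0.        , 313.96533518],
       [  0.        , 309.70691629, 201.96323448],
       [  0.        ,   0.        ,   1.        ]]), 'R': array([[ 0.23624567, -0.97169232, -0.0014203 ],
       [-0.92960755, -0.22643872,  0.29078395],
       [-0.28287414, -0.06737613, -0.95678769]]), 't': array([-337.53473053,  449.51817962,  458.77559588])}
```

View pics/w1.png

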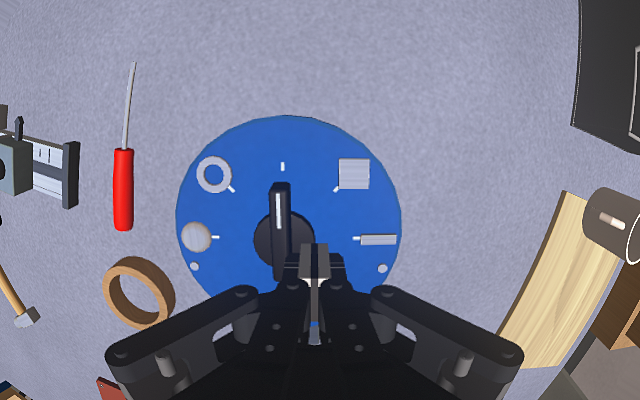

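Wrist view: the fingertips at (315,265) are on the right of the lever (281,205), and the ring (214,174) is up-left. I go down and swing it counter-clockwise along the arc.

```bash
python3 -m creep '[{"claw":-1,"delta_pos":[0,0,28.5],"rot":[0,0,0]},{"claw":-1,"delta_pos":[0,0,28.5],"rot":[0,0,0]},{"claw":-1,"delta_pos":[0,0,28.5],"rot":[0,0,0]},{"claw":-1,"delta_pos":[0,0,28.5],"rot":[0,0,0]},{"claw":-1,"delta_pos":[0,0,0],"rot":[0,0,0]},{"claw":-1,"delta_pos":[0,-3,0],"rot":[0,0,0]},{"claw":-1,"delta_pos":[0,-3,0],"rot":[0,0,0]},{"claw":-1,"delta_pos":[0,-2,0],"rot":[0,0,0]},{"claw":-1,"delta_pos":[0,0,0],"rot":[0,0,0]}]'
python3 -m creep '[{"claw":-1,"delta_pos":[1.1,-2.6,0],"rot":[0,0,-3.2]},{"claw":-1,"delta_pos":[1.1,-2.6,0],"rot":[0,0,-3.2]},{"claw":-1,"delta_pos":[1.1,-2.6,0],"rot":[0,0,-3.2]},{"claw":-1,"delta_pos":[1.1,-2.6,0],"rot":[0,0,-3.2]},{"claw":-1,"delta_pos":[1.1,-2.6,0],"rot":[0,0,-3.2]},{"claw":-1,"delta_pos":[1.1,-2.6,0],"rot":[0,0,-3.2]},{"claw":-1,"delta_pos":[1.1,-2.6,0],"rot":[0,0,-3.2]},{"claw":-1,"delta_pos":[1.1,-2.6,0],"rot":[0,0,-3.2]},{"claw":-1,"delta_pos":[0,0,0],"rot":[0,0,0]}]'
python3 - <<'E'
from h import *
c=calibration("wrist");s=get_state();p,d=read_camera("wrist");cv2.imwrite("pics/w2.png",p[:,:,::-1])
E
```

```text
time_s: 2.48
position: [553.9, -207.6, 55.8]
eef_rot: [0.001, 0.993, 0.117, 0.002]
ft_force: [0.3, 0.3, 0.5]
grip_width: 0.2
grasp_force: 0.0
time_s: 3.23
position: [552.9, -184.8, 55.1]
eef_rot: [0.001, 0.942, 0.336, 0.001]
ft_force: [0.1, -0.3, 0.6]
grip_width: 0.1
grasp_force: 0.0
```

View pics/w2.png

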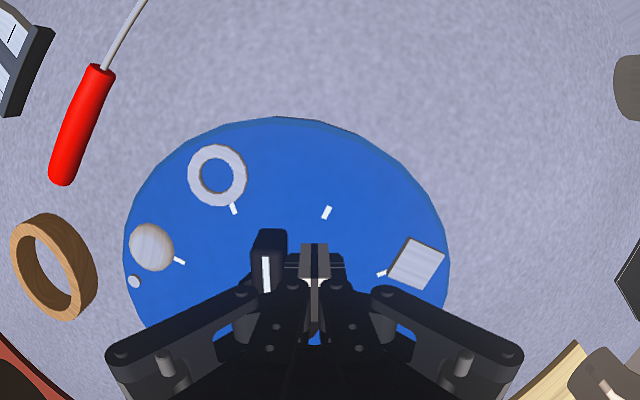

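The lever (270,260) stands about midway between the parked tick (327,212) and the ring's tick (234,208). I keep pushing.

```bash
python3 -m creep '[{"claw":-1,"delta_pos":[1.1,-2.6,0],"rot":[0,0,-3.2]},{"claw":-1,"delta_pos":[1.1,-2.6,0],"rot":[0,0,-3.2]},{"claw":-1,"delta_pos":[1.1,-2.6,0],"rot":[0,0,-3.2]},{"claw":-1,"delta_pos":[1.1,-2.6,0],"rot":[0,0,-3.2]},{"claw":-1,"delta_pos":[1,-3,0],"rot":[0,0,-3]},{"claw":-1,"delta_pos":[0,0,0],"rot":[0,0,0]},{"claw":-1,"delta_pos":[0,0,0],"rot":[0,0,0]}]'
cat > lev.py <<'E'
from h import *
import sys
c=calibration("top");p,d=read_camera("top");X=cloud(c,d)
near=np.hypot(X[...,0]-503.5,X[...,1]+193.5)
l=(near<66)&(X[...,2]>58)&(X[...,2]<76)&(d>0);L=X[l][:,:2].astype(np.float32)
print(len(L),cv2.minAreaRect(L), "centroid dir",np.degrees(np.arctan2(*(L.mean(0)-[503.2,-193.2])[::-1])))
cv2.imwrite("pics/"+sys.argv[1]+".png",cv2.resize(p[180:300,335:460],None,fx=4,fy=4)[:,:,::-1])
E
python3 lev.py t2
```

```text
time_s: 3.87
position: [546.4, -171.9, 53.9]
eef_rot: [0.0, 0.888, 0.46, 0.0]
ft_force: [0.3, -0.8, -0.4]
grip_width: -0.1
grasp_force: 0.0
1 ((529.8258056640625, -140.26577758789062), (0.0, 0.0), 0.0) centroid dir 63.29769750446263
```

View pics/t2.png

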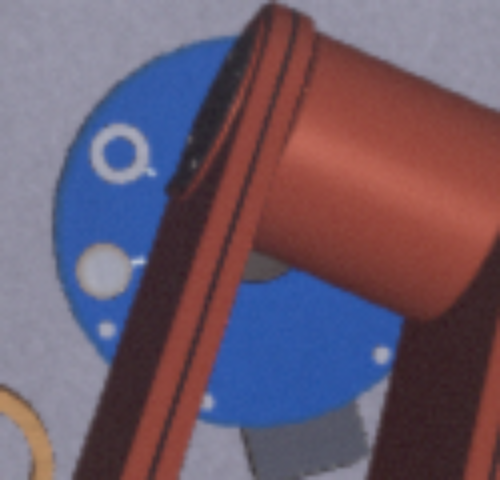

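Occluded. I back off and lift, and work out the rail geometry from the first picture.

```bash
python3 -m creep '[{"claw":-1,"delta_pos":[0,6,0],"rot":[0,0,0]},{"claw":-1,"delta_pos":[0,6,0],"rot":[0,0,0]},{"claw":-1,"delta_pos":[0,0,-30],"rot":[0,0,7]},{"claw":-1,"delta_pos":[0,0,-30],"rot":[0,0,7]},{"claw":-1,"delta_pos":[0,0,-30],"rot":[0,0,7]},{"claw":-1,"delta_pos":[0,0,0],"rot":[0,0,7]},{"claw":-1,"delta_pos":[0,0,0],"rot":[0,0,7]},{"claw":-1,"delta_pos":[0,0,0],"rot":[0,0,7]},{"claw":-1,"delta_pos":[0,0,0],"rot":[0,0,7]},{"claw":-1,"delta_pos":[0,0,0],"rot":[0,0,5.8]},{"claw":-1,"delta_pos":[0,0,0],"rot":[0,0,0]}]'
python3 - <<'E'
from h import *
c=calibration("top");W=lambda x,y,z:proj_inv(c,[139.5+(x+.5)/5,189.5+(y+.5)/5],z)[0].round(1)
print("nose",W(497,118,28),"line far/near",W(329,110,18),W(330,168,18))
print("feet",W(99,166,24),W(99,336,24),W(706,162,24),W(706,336,24))
print("rail edges", W(120,184,20),W(685,184,20),W(120,319,20),W(685,319,20))
print("block", W(426,188,61),W(547,190,61),W(424,324,61),W(546,325,61),"tip",W(460,412,85),"hub",W(481,253,73))
cs=calibration("scene");f=np.load("scene0.npz");p,d=f["p"],f["d"]
cv2.imwrite("pics/s1.png",cv2.resize(p[110:190,330:470],None,fx=5,fy=5,interpolation=3)[:,:,::-1])
E
```

```text
time_s: 4.83
position: [556.5, -179.1, 143.5]
eef_rot: [0.0, 1.0, -0.002, 0.0]
ft_force: [0.2, -0.1, -0.6]
grip_width: 0.2
grasp_force: 0.0
nose [568.1 184.7  28. ] line far/near [573.7 268.4  18. ] [545.5 268.3  18. ]
feet [548.9 378.4  24. ] [467.2 379.1  24. ] [544.8  85.   24. ] [461.4  86.5  24. ]
rail edges [539.9 369.9  20. ] [534.3  95.8  20. ] [474.7 370.4  20. ] [469.3  96.9  20. ]
block [536.4 211.3  61. ] [534.3 155.1  61. ] [473.6 213.1  61. ] [472.  156.5  61. ] tip [436.3 191.5  85. ] hub [506.6 183.6  73. ]
```

View pics/s1.png

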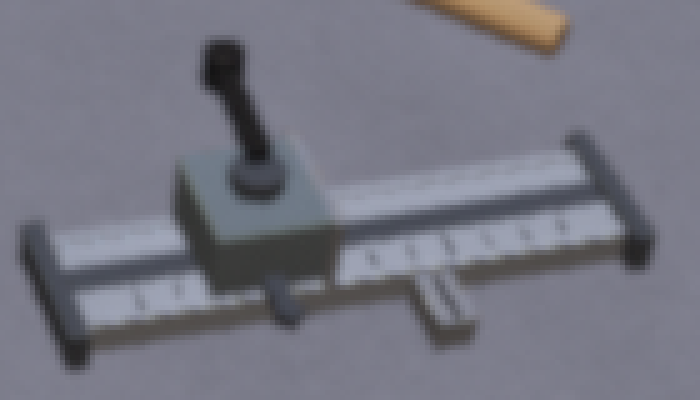

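Rail: yaw −1.15°, nose at y≈184.7 and the line at y≈268.3, so the block has about 83.5 mm to travel. The scene crop agrees: nose (290,310), plate (445,305). I move behind the block and check the selector on the way.

```bash
python3 -m creep '[{"claw":-1,"delta_pos":[-5.4,-30.4,0],"rot":[0,0,1]},{"claw":-1,"delta_pos":[-5.4,-30.4,0],"rot":[0,0,0]},{"claw":-1,"delta_pos":[-5.4,-30.4,0],"rot":[0,0,0]},{"claw":-1,"delta_pos":[-5.4,-30.4,0],"rot":[0,0,0]},{"claw":-1,"delta_pos":[-5.4,-30.4,0],"rot":[0,0,0]},{"claw":-1,"delta_pos":[-5.4,-30.4,0],"rot":[0,0,0]},{"claw":-1,"delta_pos":[-5.4,-30.4,0],"rot":[0,0,0]},{"claw":-1,"delta_pos":[-5.4,-30.4,0],"rot":[0,0,0]},{"claw":-1,"delta_pos":[-5.4,-30.4,0],"rot":[0,0,0]},{"claw":-1,"delta_pos":[-5.4,-30.4,0],"rot":[0,0,0]},{"claw":-1,"delta_pos":[0,0,0],"rot":[0,0,0]},{"claw":-1,"delta_pos":[0,0,0],"rot":[0,0,0]}]'
python3 lev.py t3
```

```text
time_s: 5.83
position: [506.4, 127.5, 143.5]
eef_rot: [0.0, 1.0, -0.005, 0.0]
ft_force: [0.7, -1.0, -0.1]
grip_width: -0.3
grasp_force: 0.0
270 ((511.94378662109375, -178.55398559570312), (84.97164916992188, 15.856207847595215), 58.702049255371094) centroid dir 59.83153859658106
```

View pics/t3.png

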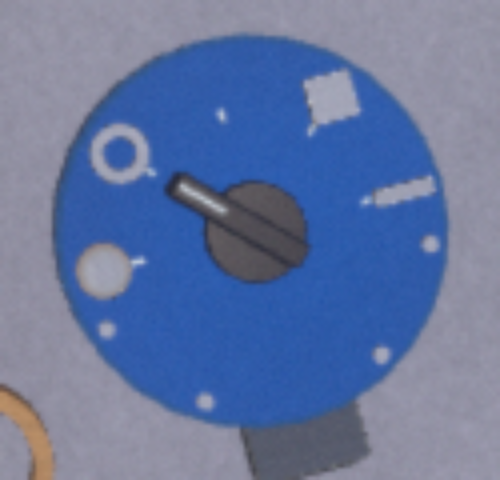

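The selector is clicked in at the ring: lever at 58.7°, pointing at (120,155). Now down, and push the stop.

```bash
python3 -m creep '[{"claw":-1,"delta_pos":[0,0,26.5],"rot":[0,0,0]},{"claw":-1,"delta_pos":[0,0,26.5],"rot":[0,0,0]},{"claw":-1,"delta_pos":[0,0,26.5],"rot":[0,0,0]},{"claw":-1,"delta_pos":[0,0,26],"rot":[0,0,0]},{"claw":-1,"delta_pos":[0,-3,0],"rot":[0,0,0]},{"claw":-1,"delta_pos":[0,-3,0],"rot":[0,0,0]},{"claw":-1,"delta_pos":[0,-4,0],"rot":[0,0,0]},{"claw":-1,"delta_pos":[0,-4,0],"rot":[0,0,0]},{"claw":-1,"delta_pos":[0,-4,0],"rot":[0,0,0]},{"claw":-1,"delta_pos":[0,-4,0],"rot":[0,0,0]},{"claw":-1,"delta_pos":[0,0,0],"rot":[0,0,0]}]'
python3 -m creep '[{"claw":-1,"delta_pos":[0,-5,0],"rot":[0,0,0]},{"claw":-1,"delta_pos":[0,-5,0],"rot":[0,0,0]},{"claw":-1,"delta_pos":[0,-5,0],"rot":[0,0,0]},{"claw":-1,"delta_pos":[0,-5,0],"rot":[0,0,0]},{"claw":-1,"delta_pos":[0,-5,0],"rot":[0,0,0]},{"claw":-1,"delta_pos":[0,-5,0],"rot":[0,0,0]},{"claw":-1,"delta_pos":[0,-5,0],"rot":[0,0,0]},{"claw":-1,"delta_pos":[0,-5,0],"rot":[0,0,0]},{"claw":-1,"delta_pos":[0,-5,0],"rot":[0,0,0]},{"claw":-1,"delta_pos":[0,-5,0],"rot":[0,0,0]},{"claw":-1,"delta_pos":[0,0,0],"rot":[0,0,0]}]'
python3 - <<'E'
from h import *
c=calibration("wrist");s=get_state();p,d=read_camera("wrist");np.savez("w4.npz",p=p,d=d,**c)
t,dt=read_camera("top")
a=cv2.resize(p,None,fx=.8,fy=.8); b=cv2.resize(t[180:290,140:300],None,fx=3,fy=2.5,interpolation=3)[:,:480]
cv2.imwrite("pics/w4.png",np.vstack([np.pad(a,((0,0),(0,0),(0,0))),np.pad(b,((0,0),(0,512-480),(0,0)))])[:600,:,::-1])
print(s["position"])
E
```

```text
time_s: 6.8
position: [508.6, 148.4, 39.9]
eef_rot: [0.0, 1.0, -0.008, 0.002]
ft_force: [1.3, -3.0, 2.4]
grip_width: 0.2
grasp_force: 1.6
time_s: 7.72
position: [509.3, 198.7, 39.7]
eef_rot: [-0.0, 1.0, -0.008, 0.002]
ft_force: [1.3, -2.2, 1.4]
grip_width: -0.2
grasp_force: 0.9
[509.30223103 198.73026121  39.71089333]
```

View pics/w4.png

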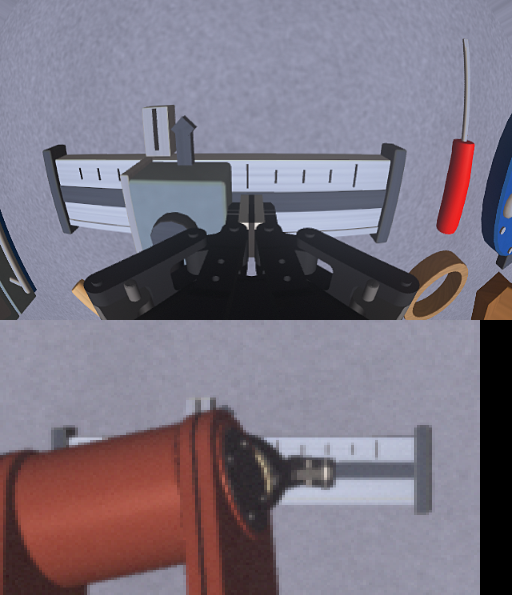

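Wrist view (scale 0.8): nose tip near (182,117), black line from (154,110) to (156,150). About 20 mm is left. I measure it by ray casting.

```bash
cat >> h.py <<'E'
def fish(c,uv):
    K,R,t=[np.array(c[k]) for k in("camera_matrix","R","t")]
    q=(np.array(uv,float)-K[:2,2])/K[0,0]; th=np.hypot(*q); 
    r=np.array([*(q/th*np.sin(th)),np.cos(th)]); return r@R, -R.T@t, np.cos(th)
def fz(c,uv,z): r,o,_=fish(c,uv); return o+r*((z-o[2])/r[2])
def fd(c,d,uv): 
    r,o,k=fish(c,uv); return o+r/k*np.median(d[int(uv[1])-1:int(uv[1])+2,int(uv[0])-1:int(uv[0])+2])
def noseline(p,d,c,nose,l1,l2):
    u=np.array([0.02,1]);u/=np.hypot(*u)   # rail +y
    g=cv2.cvtColor(p,cv2.COLOR_RGB2GRAY).astype(float)
    L=[]
    for v in np.linspace(l1[1],l2[1],8):
        u0=l1[0]+(l2[0]-l1[0])*(v-l1[1])/(l2[1]-l1[1]); xs=np.arange(int(u0)-6,int(u0)+7); w=g[int(v),xs]
        w=np.clip(np.median(w)-w-15,0,None); L.append((w*xs).sum()/w.sum() if w.sum() else u0)
    l=np.polyfit(np.linspace(l1[1],l2[1],8).astype(int),L,1); P=[fz(c,(np.polyval(l,v),v),18) for v in(l1[1],l2[1])]
    N=fz(c,nose,28)
    print("nose",N.round(1),"depth pt",fd(c,d,(nose[0],nose[1]+6)).round(1),"line",[a.round(1) for a in P],"depth pt",fd(c,d,(l1[0]+6,(l1[1]+l2[1])/2)).round(1))
    print("remaining along rail",[((a-N)[:2]@u).round(2) for a in P])
E
python3 - <<'E'
from h import *
f=np.load("w4.npz");p,d,c=f["p"],f["d"],f
noseline(p,d,c,(229,146),(193,141),(194.4,183))
hsv=cv2.cvtColor(p,cv2.COLOR_RGB2GRAY)
for v in range(138,164,2): print(v,hsv[v,206:254].tolist()[::1])
E
```

```text
nose [567.8 241.7  28. ] depth pt [565.1 241.1  30.8] line [array([570.8, 266. ,  18. ]), array([546.8, 266.3,  18. ])] depth pt [558.6 263.2  17.1]
remaining along rail [np.float64(24.31), np.float64(24.22)]
138 [170, 172, 177, 123, 77, 69, 72, 73, 73, 72, 70, 69, 90, 155, 149, 146, 146, 146, 145, 143, 142, 142, 143, 146, 147, 147, 148, 149, 149, 149, 148, 146, 148, 150, 152, 153, 151, 148, 148, 147, 146, 146, 146, 146, 146, 148, 148, 148]
140 [170, 170, 173, 153, 68, 68, 73, 72, 72, 72, 70, 66, 87, 153, 146, 145, 146, 147, 147, 146, 145, 146, 148, 149, 151, 150, 151, 151, 150, 150, 149, 149, 150, 151, 151, 152, 150, 147, 145, 144, 145, 144, 144, 143, 143, 144, 146, 147]
142 [169, 170, 173, 171, 54, 71, 73, 72, 73, 71, 71, 64, 87, 136, 147, 145, 145, 147, 145, 145, 145, 146, 147, 148, 148, 148, 148, 149, 152, 152, 152, 151, 152, 152, 151, 150, 149, 146, 144, 144, 141, 142, 142, 141, 140, 141, 143, 145]
144 [169, 170, 176, 174, 54, 70, 72, 72, 73, 72, 69, 65, 91, 135, 148, 147, 146, 145, 142, 139, 140, 142, 146, 145, 97, 93, 145, 151, 149, 150, 150, 150, 151, 150, 149, 150, 149, 148,
[... 1313 characters left out ...]
, 48, 41, 89, 125, 146, 157, 152, 149, 148, 147, 146, 146, 147]
158 [168, 169, 171, 181, 136, 68, 70, 71, 72, 74, 82, 90, 92, 91, 91, 91, 91, 90, 90, 90, 90, 90, 90, 90, 90, 88, 89, 88, 87, 87, 87, 90, 92, 89, 67, 48, 48, 46, 39, 68, 117, 157, 152, 149, 149, 149, 148, 148]
160 [168, 170, 170, 176, 133, 78, 68, 73, 81, 92, 91, 91, 91, 91, 91, 91, 90, 89, 89, 89, 90, 91, 89, 89, 88, 88, 87, 88, 88, 88, 90, 90, 91, 91, 92, 89, 64, 54, 123, 155, 156, 152, 150, 149, 150, 149, 149, 149]
162 [168, 168, 170, 175, 149, 102, 65, 73, 83, 93, 92, 90, 90, 90, 90, 89, 88, 87, 86, 86, 88, 87, 90, 91, 90, 90, 90, 91, 91, 90, 91, 90, 92, 91, 84, 62, 108, 149, 155, 150, 150, 150, 148, 149, 150, 151, 151, 151]
```

```bash
python3 -m creep '[{"claw":-1,"delta_pos":[0,-4,0],"rot":[0,0,0]},{"claw":-1,"delta_pos":[0,-4,0],"rot":[0,0,0]},{"claw":-1,"delta_pos":[0,-4,0],"rot":[0,0,0]},{"claw":-1,"delta_pos":[0,-4,0],"rot":[0,0,0]},{"claw":-1,"delta_pos":[0,-3,0],"rot":[0,0,0]},{"claw":-1,"delta_pos":[0,-2,0],"rot":[0,0,0]},{"claw":-1,"delta_pos":[0,-1,0],"rot":[0,0,0]},{"claw":-1,"delta_pos":[0,0,0],"rot":[0,0,0]},{"claw":-1,"delta_pos":[0,0,0],"rot":[0,0,0]}]'
python3 - <<'E'
from h import *
c=calibration("wrist");p,d=read_camera("wrist");np.savez("w5.npz",p=p,d=d,**c)
cv2.imwrite("pics/w5.png",cv2.resize(p[110:200,150:270],None,fx=6,fy=6,interpolation=2)[:,:,::-1])
E
```

```text
time_s: 8.57
position: [508.2, 219.9, 38.4]
eef_rot: [0.0, 1.0, -0.008, 0.0]
ft_force: [1.0, -5.5, 3.9]
grip_width: 0.5
grasp_force: 2.5
```

View pics/w5.png

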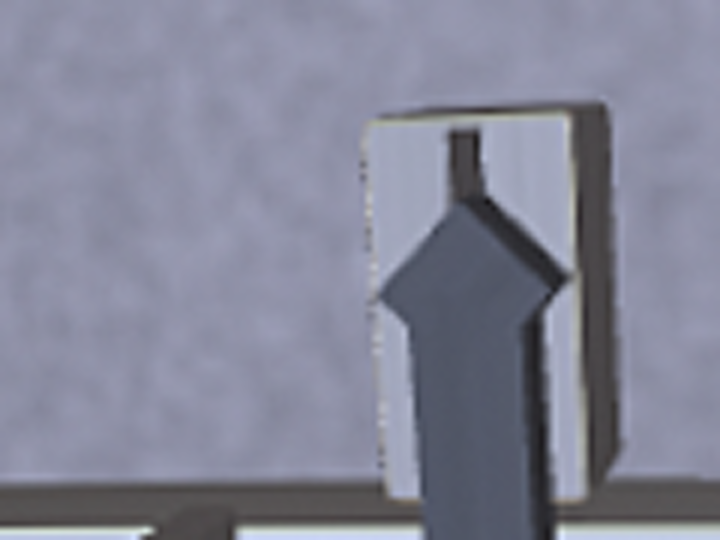

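```bash
python3 - <<'E'
from h import *
f=np.load("w5.npz");p,d,c=f["p"],f["d"],f
g=lambda x,y:(149.5+(x+.5)/6,109.5+(y+.5)/6)
for y in(200,203): 
  for a,z in(((463,y),d),): pass
print("depth z of nose top:",fd(c,d,g(465,260)).round(1),fd(c,d,g(470,400)).round(1), "plate",fd(c,d,g(400,190)).round(1),fd(c,d,g(545,180)).round(1))
u=np.array([0.02,1])
zt=fd(c,d,g(465,260))[2]; 
T=fz(c,g(463,203),zt);L1=fz(c,g(465,132),18);L2=fz(c,g(468,190),18);B=fz(c,g(479,195),22)
E1=fz(c,g(370,125),18);E2=fz(c,g(571,115),18);print("plate mid",((E1+E2)/2).round(1),np.hypot(*(E1-E2)[:2]))
print(T.round(2),B.round(2),L1.round(2),L2.round(2),"rem",(L1-T)[:2]@u,(L2-T)[:2]@u)
for zt in(30,32,34): print(zt,(L2-fz(c,g(463,203),zt))[:2]@u)
# shoulders width check
S1,S2=fz(c,g(381,295),zt),fz(c,g(555,305),zt);print("shoulder mid",(S1+S2)/2)
E
```

```text
depth z of nose top: [563.8 262.7  31.2] [551.9 263.1  31.2] plate [568.7 272.6  16.9] [568.9 258.8  17.1]
plate mid [574.7 265.4  18. ] 18.80004569808163
[568.52 262.53  31.17] [568.28 263.68  22.  ] [573.65 265.78  18.  ] [568.42 265.81  18.  ] rem 3.3569556211319105 3.27901875856463
30 2.94220993735373
32 3.519291926630929
34 4.096373915908185
shoulder mid [560.84905347 261.91495784  34.        ]
```

About 3.4 mm is left. I push 2.9 in small rows, then measure again.

```bash
python3 -m creep '[{"claw":-1,"delta_pos":[0,-1,0],"rot":[0,0,0]},{"claw":-1,"delta_pos":[0,-1,0],"rot":[0,0,0]},{"claw":-1,"delta_pos":[0,-0.9,0],"rot":[0,0,0]},{"claw":-1,"delta_pos":[0,0,0],"rot":[0,0,0]},{"claw":-1,"delta_pos":[0,0,0],"rot":[0,0,0]}]'
cat > nl.py <<'E'
from h import *
import sys
c=calibration("wrist");p,d=read_camera("wrist");np.savez(sys.argv[1]+".npz",p=p,d=d,**c)
g=cv2.cvtColor(p,cv2.COLOR_RGB2GRAY)
def pr(X):
    K,R,t=[np.array(c[k]) for k in("camera_matrix","R","t")];x=R@X+t;th=np.arctan2(np.hypot(*x[:2]),x[2]);return K[:2,2]+x[:2]/np.hypot(*x[:2])*th*K[0,0]
u0,v0=pr(np.array([568.5,265.8,25])).astype(int);print(u0,v0)
cv2.imwrite("pics/"+sys.argv[1]+".png",cv2.resize(p[v0-30:v0+30,u0-40:u0+40],None,fx=8,fy=8,interpolation=2)[:,:,::-1])
for v in range(v0-14,v0+10): print(v,g[v,u0-16:u0+16].tolist())
E
python3 nl.py w6
```

```text
time_s: 9.03
position: [508.2, 222.8, 38.2]
eef_rot: [0.0, 1.0, -0.008, 0.0]
ft_force: [0.7, -5.3, 3.4]
grip_width: -0.1
grasp_force: 2.7
229 142
128 [147, 147, 146, 145, 145, 141, 132, 125, 118, 104, 93, 86, 75, 71, 67, 65, 61, 57, 56, 64, 70, 76, 81, 89, 93, 98, 102, 105, 109, 115, 120, 122]
129 [147, 147, 145, 168, 155, 144, 135, 136, 135, 131, 134, 138, 143, 149, 151, 156, 161, 166, 171, 176, 178, 178, 176, 177, 175, 174, 172, 170, 170, 173, 173, 172]
130 [148, 147, 150, 222, 172, 168, 170, 172, 170, 171, 172, 171, 170, 170, 169, 171, 159, 154, 156, 157, 155, 154, 177, 175, 172, 173, 170, 168, 167, 169, 173, 170]
131 [146, 148, 152, 168, 167, 165, 169, 168, 167, 167, 168, 168, 168, 167, 167, 171, 128, 105, 101, 99, 95, 97, 142, 173, 172, 169, 168, 166, 165, 169, 171, 168]
132 [147, 140, 118, 172, 169, 167, 167, 168, 168, 167, 166, 168, 167, 166, 166, 172, 107, 69, 63, 66, 64, 72, 108, 176, 173, 170, 168, 165, 165, 168, 171, 168]
133 [146, 145, 147, 173, 169, 166, 167, 168, 168, 166, 166, 167, 167, 166, 167, 173, 113, 76, 69, 71, 71, 72, 99, 180, 172, 169, 168, 166, 165, 168, 171,
[... 2106 characters left out ...]
171, 169, 140, 83, 87, 89, 91, 90, 92, 90, 73, 58, 50, 50, 46, 59, 105, 152, 179, 172, 168, 165, 166, 169, 170]
148 [148, 148, 149, 161, 167, 168, 172, 171, 142, 78, 85, 89, 90, 91, 92, 91, 92, 92, 76, 56, 50, 48, 45, 60, 106, 155, 179, 170, 165, 167, 169, 170]
149 [149, 151, 150, 183, 179, 169, 166, 138, 86, 85, 89, 91, 91, 90, 90, 90, 91, 91, 94, 76, 56, 49, 47, 43, 58, 105, 160, 174, 168, 167, 169, 170]
150 [151, 153, 153, 171, 173, 174, 155, 107, 83, 88, 90, 90, 90, 90, 91, 90, 89, 91, 93, 96, 75, 55, 50, 46, 43, 55, 101, 163, 169, 168, 169, 170]
151 [153, 156, 153, 175, 177, 158, 119, 89, 87, 90, 90, 90, 91, 90, 90, 90, 89, 90, 92, 91, 93, 74, 54, 47, 47, 43, 47, 96, 163, 171, 172, 170]
```

```bash
python3 - <<'E'
from h import *
c=np.load("w6.npz");u=np.array([.02,1])
L=fz(c,(232.2,141),18)
for a in((226,142.9),(226.6,143.4)):
  for z in(31.2,32.2): T=fz(c,a,z);print(a,z,T.round(2),L.round(2),(L-T)[:2]@u)
# bottom tip edge ~ idx15.5,row142 (z 24?)
for z in(22,24): print(z,(L-fz(c,(228.8,142),z))[:2]@u)
E
```

```text
(226, 142.9) 31.2 [568.82 265.72  31.2 ] [568.45 266.05  18.  ] 0.3178890517633204
(226, 142.9) 32.2 [568.92 265.43  32.2 ] [568.45 266.05  18.  ] 0.6090111926232362
(226.6, 143.4) 31.2 [568.56 265.43  31.2 ] [568.45 266.05  18.  ] 0.6182335580243853
(226.6, 143.4) 32.2 [568.65 265.13  32.2 ] [568.45 266.05  18.  ] 0.907335099756533
22 -0.8013598117257061
24 -0.23887049539921462
```

View pics/w6.png

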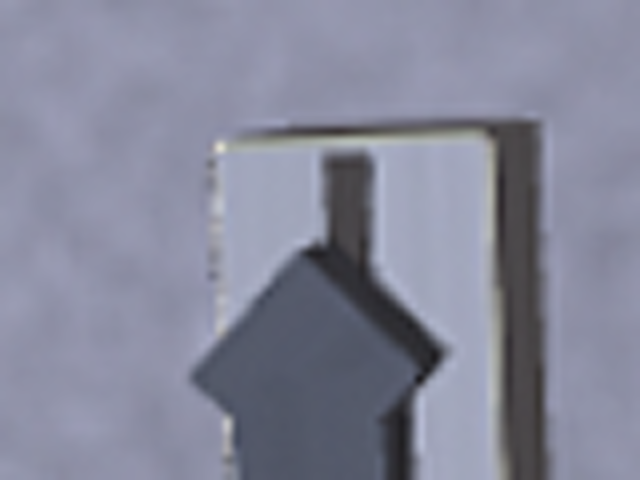

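Nose apex (315,248) against line (348,200): the offset left is about 0.5 mm, limited by parallax. I retreat, put the camera in line with the mark in y, and re-check without parallax.

```bash
python3 -m creep '[{"claw":-1,"delta_pos":[0,4,0],"rot":[0,0,0]},{"claw":-1,"delta_pos":[0,4,0],"rot":[0,0,0]},{"claw":-1,"delta_pos":[0,0,-31],"rot":[0,0,0]},{"claw":-1,"delta_pos":[0,0,-31],"rot":[0,0,0]},{"claw":-1,"delta_pos":[0,0,-31],"rot":[0,0,0]},{"claw":-1,"delta_pos":[-20,-17,0],"rot":[0,0,0]},{"claw":-1,"delta_pos":[-20,-17,0],"rot":[0,0,0]},{"claw":-1,"delta_pos":[-20,-17,0],"rot":[0,0,0]},{"claw":-1,"delta_pos":[0,0,0],"rot":[0,0,0]},{"claw":-1,"delta_pos":[0,0,0],"rot":[0,0,0]}]'
sed -i 's/v0-14,v0+10/v0-12,v0+14/' nl.py
python3 nl.py w7; python3 - <<'E'
from h import *
c=np.load("w7.npz");R=c["R"];print(-R.T@c["t"]);p,d=c["p"],c["d"]
# clamp tip: high points near
v,u=np.mgrid[:400,:640];K=c["camera_matrix"];q=np.stack([(u-K[0,2])/K[0,0],(v-K[1,2])/K[0,0]],-1);th=np.linalg.norm(q,axis=-1)+1e-9
r=np.concatenate([q/th[...,None]*np.tan(th)[...,None],np.ones((400,640,1))],-1)*d[...,None]
X=(r-c["t"])@R
m=(d>0)&(th<1.3)&(X[...,2]>66)&(X[...,2]<97)&(X[...,0]>410)&(X[...,0]<540)&(X[...,1]>200)&(X[...,1]<340)
if m.sum(): P=X[m];print(m.sum(),P.min(0),P.max(0),cv2.minAreaRect(P[:,:2].astype(np.float32)))
E
```

```text
time_s: 9.92
position: [447.1, 267.7, 130.3]
eef_rot: [-0.0, 1.0, -0.007, -0.001]
ft_force: [0.1, -0.9, -0.1]
grip_width: -0.0
grasp_force: 0.0
315 52
40 [148, 147, 145, 142, 142, 142, 145, 145, 147, 147, 147, 145, 143, 141, 141, 142, 142, 144, 144, 143, 136, 137, 138, 142, 145, 146, 144, 143, 141, 141, 143, 143]
41 [144, 146, 143, 143, 142, 143, 145, 146, 147, 149, 145, 147, 145, 145, 143, 141, 142, 142, 144, 142, 138, 136, 137, 140, 143, 144, 143, 141, 141, 142, 144, 147]
42 [144, 144, 144, 145, 143, 144, 145, 147, 148, 148, 147, 145, 146, 145, 146, 145, 144, 143, 144, 143, 139, 138, 138, 140, 143, 144, 142, 140, 142, 142, 143, 144]
43 [145, 145, 144, 145, 146, 145, 145, 145, 146, 147, 146, 147, 146, 146, 146, 145, 145, 145, 144, 143, 140, 140, 140, 141, 142, 142, 142, 141, 143, 142, 141, 143]
44 [144, 143, 144, 147, 147, 144, 143, 143, 144, 145, 145, 147, 146, 144, 144, 144, 145, 146, 145, 143, 141, 142, 142, 143, 144, 144, 144, 144, 144, 143, 141, 141]
45 [142, 142, 144, 147, 148, 144, 141, 140, 140, 140, 142, 142, 143, 142, 142, 142, 145, 146, 145, 142, 139, 142, 142, 144, 145, 
[... 2655 characters left out ...]
, 173, 113, 132, 140, 135]
63 [144, 148, 139, 109, 168, 167, 170, 117, 55, 69, 90, 89, 89, 86, 86, 86, 89, 89, 88, 89, 89, 88, 88, 74, 69, 112, 172, 171, 114, 132, 140, 135]
64 [149, 151, 140, 108, 167, 164, 166, 171, 131, 60, 75, 89, 89, 85, 85, 87, 88, 89, 88, 89, 89, 89, 77, 81, 123, 168, 169, 170, 116, 132, 142, 137]
65 [149, 150, 137, 107, 167, 164, 163, 166, 169, 147, 70, 86, 87, 85, 86, 86, 87, 89, 88, 88, 89, 87, 86, 133, 170, 166, 165, 168, 116, 132, 143, 138]
[521.79641276 267.25593572 271.82679383]
3384 [432.21712792 253.94472818  68.55166162] [518.35138109 284.25403305  91.38058948] ((475.0267028808594, 268.8811950683594), (26.772287368774414, 86.87483215332031), 86.915771484375)
```

Straight above (line idx ≈15.6, nose ≈16.0 px, about 0.85 mm per px), the nose is within about 0.3 mm of the line, so the stop is set. The clamp end is at about (437, 273), z 69–91, and the axis at about (504, 267). I turn the tool (wrist range) and go to the −y side of the clamp end.

```bash
python3 -m creep '[{"claw":-1,"delta_pos":[0,0,0],"rot":[0,0,-7.07]},{"claw":-1,"delta_pos":[0,0,0],"rot":[0,0,-7.07]},{"claw":-1,"delta_pos":[0,0,0],"rot":[0,0,-7.07]},{"claw":-1,"delta_pos":[0,0,0],"rot":[0,0,-7.07]},{"claw":-1,"delta_pos":[0,0,0],"rot":[0,0,-7.07]},{"claw":-1,"delta_pos":[0,0,0],"rot":[0,0,-7.07]},{"claw":-1,"delta_pos":[0,0,0],"rot":[0,0,-7.07]},{"claw":-1,"delta_pos":[0,0,0],"rot":[0,0,-7.07]},{"claw":-1,"delta_pos":[0,0,0],"rot":[0,0,-7.07]},{"claw":-1,"delta_pos":[0,0,0],"rot":[0,0,-7.07]},{"claw":-1,"delta_pos":[0,0,0],"rot":[0,0,-7.07]},{"claw":-1,"delta_pos":[0,0,0],"rot":[0,0,-7.07]}]'
python3 -m creep '[{"claw":-1,"delta_pos":[-13.4,-4.2,0],"rot":[0,0,0]},{"claw":-1,"delta_pos":[-13.4,-4.2,0],"rot":[0,0,0]},{"claw":-1,"delta_pos":[0,0,0],"rot":[0,0,0]},{"claw":-1,"delta_pos":[0,0,19.5],"rot":[0,0,0]},{"claw":-1,"delta_pos":[0,0,19.5],"rot":[0,0,0]},{"claw":-1,"delta_pos":[0,0,19],"rot":[0,0,0]},{"claw":-1,"delta_pos":[0,0,0],"rot":[0,0,0]},{"claw":-1,"delta_pos":[0,0,0],"rot":[0,0,0]}]'
```

```text
time_s: 10.97
position: [449.2, 266.3, 130.4]
eef_rot: [-0.0, 0.742, 0.67, -0.0]
ft_force: [-0.7, -0.0, 0.3]
grip_width: 0.2
grasp_force: 0.0
time_s: 11.63
position: [436.9, 240.8, 71.9]
eef_rot: [-0.001, 0.744, 0.668, -0.001]
ft_force: [-0.3, -0.1, -0.1]
grip_width: 0.1
grasp_force: 0.0
```

```bash
python3 -m creep '[{"claw":-1,"delta_pos":[3,0,0],"rot":[0,0,0]},{"claw":-1,"delta_pos":[3,0,0],"rot":[0,0,0]},{"claw":-1,"delta_pos":[3,0,0],"rot":[0,0,0]},{"claw":-1,"delta_pos":[2.9,-0.9,0],"rot":[0,0,2.5]},{"claw":-1,"delta_pos":[2.9,-0.9,0],"rot":[0,0,2.5]},{"claw":-1,"delta_pos":[2.9,-0.9,0],"rot":[0,0,2.5]},{"claw":-1,"delta_pos":[2.9,-0.9,0],"rot":[0,0,2.5]},{"claw":-1,"delta_pos":[2.9,-0.9,0],"rot":[0,0,2.5]},{"claw":-1,"delta_pos":[2.9,-0.9,0],"rot":[0,0,2.5]},{"claw":-1,"delta_pos":[2.9,-0.9,0],"rot":[0,0,2.5]},{"claw":-1,"delta_pos":[2.9,-0.9,0],"rot":[0,0,2.5]},{"claw":-1,"delta_pos":[2.9,-0.9,0],"rot":[0,0,2.5]}]'
```

```text
time_s: 12.63
position: [438.5, 278.1, 73.9]
eef_rot: [0.0, 0.86, 0.51, 0.001]
ft_force: [0.8, -1.5, -0.1]
grip_width: 0.3
grasp_force: 0.4
```

```bash
python3 -m creep '[{"claw":-1,"delta_pos":[2.9,-0.9,0],"rot":[0,0,2.5]},{"claw":-1,"delta_pos":[2.9,-0.9,0],"rot":[0,0,2.5]},{"claw":-1,"delta_pos":[2.9,-0.9,0],"rot":[0,0,2.5]},{"claw":-1,"delta_pos":[2.9,-0.9,0],"rot":[0,0,2.5]},{"claw":-1,"delta_pos":[2.9,-0.9,0],"rot":[0,0,2.5]},{"claw":-1,"delta_pos":[2.9,-0.9,0],"rot":[0,0,2.5]},{"claw":-1,"delta_pos":[2.9,-0.9,0],"rot":[0,0,2.5]},{"claw":-1,"delta_pos":[2.9,-0.9,0],"rot":[0,0,2.5]},{"claw":-1,"delta_pos":[0,0,0],"rot":[0,0,0]}]'; python3 nl.py w8 >/dev/null; python3 - <<'E'
from h import *
c=np.load("w8.npz");cv2.imwrite("pics/w8b.png",c["p"][:,:,::-1])
E
```

```text
time_s: 13.38
position: [446.8, 301.0, 73.8]
eef_rot: [-0.0, 0.936, 0.353, 0.001]
ft_force: [0.0, 0.7, 0.7]
grip_width: 0.3
grasp_force: 0.0
```

View pics/w8b.png

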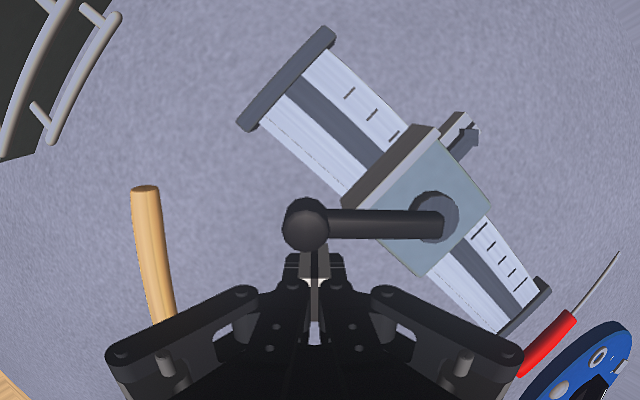

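The finger is pushing squarely on the clamp's round end (305,223), and the lever is about half way round. My count of viewed pictures has passed the limit of 10, so from here I check by numbers only.

```bash
python3 -m creep '[{"claw":-1,"delta_pos":[2.9,-0.9,0],"rot":[0,0,2.5]},{"claw":-1,"delta_pos":[2.9,-0.9,0],"rot":[0,0,2.5]},{"claw":-1,"delta_pos":[2.9,-0.9,0],"rot":[0,0,2.5]},{"claw":-1,"delta_pos":[2.9,-0.9,0],"rot":[0,0,2.5]},{"claw":-1,"delta_pos":[2.9,-0.9,0],"rot":[0,0,2.5]},{"claw":-1,"delta_pos":[2.9,-0.9,0],"rot":[0,0,2.5]},{"claw":-1,"delta_pos":[2.9,-0.9,0],"rot":[0,0,2.5]},{"claw":-1,"delta_pos":[2.9,-0.9,0],"rot":[0,0,2.5]},{"claw":-1,"delta_pos":[2.9,-0.9,0],"rot":[0,0,2.5]},{"claw":-1,"delta_pos":[2.9,-0.9,0],"rot":[0,0,2.5]},{"claw":-1,"delta_pos":[2.9,-0.9,0],"rot":[0,0,2.5]},{"claw":-1,"delta_pos":[2.9,-0.9,0],"rot":[0,0,2.5]}]'
python3 -m creep '[{"claw":-1,"delta_pos":[2.9,-0.9,0],"rot":[0,0,2.5]},{"claw":-1,"delta_pos":[2.9,-0.9,0],"rot":[0,0,2.5]},{"claw":-1,"delta_pos":[0,0,0],"rot":[0,0,0]}]'
cat > cl.py <<'E'
from h import *
c=calibration("wrist");p,d=read_camera("wrist");np.savez("wc.npz",p=p,d=d,**c);R=c["R"]
v,u=np.mgrid[:400,:640];K=c["camera_matrix"];q=np.stack([(u-K[0,2])/K[0,0],(v-K[1,2])/K[0,0]],-1);th=np.linalg.norm(q,axis=-1)+1e-9
r=np.concatenate([q/th[...,None]*np.tan(th)[...,None],np.ones((400,640,1))],-1)*d[...,None]
X=(r-c["t"])@R
box=(d>0)&(th<1.3)&(X[...,0]>410)&(X[...,0]<540)&(X[...,1]>200)&(X[...,1]<365)
for lo,hi in((80,88),(52,66)):
    m=(box&(X[...,2]>lo)&(X[...,2]<hi)).astype(np.uint8)
    n,lab,st,ce=cv2.connectedComponentsWithStats(m)
    for i in range(1,n):
        if st[i,4]>150: print(lo,st[i,4],cv2.minAreaRect(X[lab==i][:,:2].astype(np.float32)))
E
python3 cl.py
```

```text
time_s: 14.43
position: [471.1, 325.3, 73.0]
eef_rot: [0.0, 0.995, 0.099, -0.001]
ft_force: [-2.2, -1.9, 1.0]
grip_width: -0.4
grasp_force: 1.4
time_s: 14.68
position: [477.3, 328.6, 73.2]
eef_rot: [-0.0, 0.998, 0.056, 0.0]
ft_force: [-0.4, -0.4, -0.2]
grip_width: 0.0
grasp_force: 0.0
80 3318 ((503.5498046875, 306.4722900390625), (77.52318572998047, 15.954943656921387), 89.98828125)
80 337 ((486.9136047363281, 330.2007751464844), (5.704317569732666, 27.467731475830078), 6.625297546386719)
52 8004 ((504.8044738769531, 268.98504638671875), (63.44881820678711, 69.07282257080078), 88.8028335571289)
```

```bash
python3 -m creep '[{"claw":-1,"delta_pos":[1.5,-0.3,0],"rot":[0,0,1.2]},{"claw":-1,"delta_pos":[1.5,-0.2,0],"rot":[0,0,1.2]},{"claw":-1,"delta_pos":[1,0,0],"rot":[0,0,0]},{"claw":-1,"delta_pos":[0,0,0],"rot":[0,0,0]}]'
python3 -m creep '[{"claw":-1,"delta_pos":[1,0,0],"rot":[0,0,0]},{"claw":-1,"delta_pos":[1,0,0],"rot":[0,0,0]},{"claw":-1,"delta_pos":[0,0,0],"rot":[0,0,0]}]'
```

```text
time_s: 15.07
position: [479.5, 329.3, 72.8]
eef_rot: [0.0, 0.999, 0.035, -0.001]
ft_force: [-6.9, -0.1, 5.2]
grip_width: 0.1
grasp_force: 3.2
time_s: 15.32
position: [479.8, 329.4, 72.6]
eef_rot: [0.0, 0.999, 0.035, -0.003]
ft_force: [-12.4, -0.8, 8.2]
grip_width: 0.2
grasp_force: 6.2
```

Against its stop: the force rises with no motion. I press a little more, back off, lift and check.

```bash
python3 -m creep '[{"claw":-1,"delta_pos":[1,0,0],"rot":[0,0,0]},{"claw":-1,"delta_pos":[0,0,0],"rot":[0,0,0]}]'
python3 -m creep '[{"claw":-1,"delta_pos":[-5,0,0],"rot":[0,0,0]},{"claw":-1,"delta_pos":[-10,0,0],"rot":[0,0,0]},{"claw":-1,"delta_pos":[0,0,-30],"rot":[0,0,0]},{"claw":-1,"delta_pos":[0,0,-30],"rot":[0,0,0]},{"claw":-1,"delta_pos":[-10,20,0],"rot":[0,0,0]},{"claw":-1,"delta_pos":[-10,20,0],"rot":[0,0,0]},{"claw":-1,"delta_pos":[0,20,0],"rot":[0,0,0]},{"claw":-1,"delta_pos":[0,0,0],"rot":[0,0,0]},{"claw":-1,"delta_pos":[0,0,0],"rot":[0,0,0]}]'
python3 cl.py; python3 nl.py w9 | cut -d, -f1-32; python3 - <<'E'
from h import *
c=np.load("w9.npz");print(-c["R"].T@c["t"])
E
```

```text
time_s: 15.48
position: [480.0, 329.5, 72.5]
eef_rot: [0.0, 0.999, 0.035, -0.004]
ft_force: [-15.0, -1.0, 10.9]
grip_width: 0.0
grasp_force: 7.5
time_s: 16.23
position: [453.3, 266.6, 133.1]
eef_rot: [-0.0, 0.999, 0.034, 0.001]
ft_force: [-0.3, -0.5, 0.5]
grip_width: 0.1
grasp_force: 0.0
80 1952 ((501.89569091796875, 301.179931640625), (68.83154296875, 19.907655715942383), 88.83777618408203)
52 6097 ((504.7538146972656, 268.5803527832031), (63.82823181152344, 68.72309112548828), 88.65355682373047)
326 61
49 [145, 146, 146, 145, 144, 145, 146, 146, 148, 150, 149, 148, 146, 146, 145, 144, 143, 144, 144, 145, 143, 139, 139, 138, 144, 146, 147, 146, 145, 142, 144, 143]
50 [146, 146, 145, 145, 146, 146, 145, 147, 148, 149, 149, 147, 147, 148, 146, 146, 145, 145, 145, 145, 144, 139, 137, 137, 143, 145, 147, 145, 141, 142, 144, 145]
51 [145, 143, 145, 145, 149, 147, 144, 145, 145, 147, 148, 148, 148, 148, 146, 147, 145, 146, 146, 146, 144, 141, 139, 139, 142, 144, 144, 141, 142, 142, 144, 146]
52 [143, 141, 144, 147, 150, 149, 144, 143, 143, 145, 147, 147, 148, 147, 145, 145, 145, 146, 147,
[... 2832 characters left out ...]
 87, 88, 87, 87, 89, 87, 86, 80, 124, 170, 169, 128, 141, 137, 134]
71 [153, 151, 111, 170, 179, 164, 149, 86, 63, 86, 89, 90, 90, 90, 90, 88, 87, 86, 88, 88, 89, 88, 89, 89, 84, 84, 150, 180, 140, 139, 134, 132]
72 [150, 147, 104, 152, 169, 166, 167, 158, 59, 72, 85, 90, 90, 88, 87, 87, 86, 86, 88, 89, 88, 89, 90, 88, 76, 120, 162, 171, 141, 138, 135, 133]
73 [145, 144, 104, 149, 166, 163, 165, 169, 160, 89, 83, 89, 89, 87, 87, 87, 87, 89, 88, 88, 89, 88, 76, 88, 132, 161, 169, 160, 141, 138, 136, 135]
74 [139, 142, 107, 151, 166, 163, 164, 166, 174, 114, 90, 87, 86, 85, 86, 87, 88, 88, 88, 90, 90, 87, 80, 142, 166, 171, 160, 146, 143, 139, 136, 138]
[527.56821469 272.748151   274.71885113]
```

```bash
python3 - <<'E'
from h import *
u=np.array([.02,1])
for n,l,a,b in(("w7",(299+15.6,50),(299+8.4,299+23.5,58),(299+10.9,299+21.1,56)),("w9",(310+16.1,59),(310+8.05,310+22.75,67),(310+10.5,310+21.1,65))):
    c=np.load(n+".npz");L=fz(c,l,18)
    for q in(a,b):
        N=(fz(c,(q[0],q[2]),32.2)+fz(c,(q[1],q[2]),32.2))/2;print(n,N.round(2),L.round(2),"offset",((N-L)[:2]@u).round(2))
E
python3 -m creep '[{"claw":-1,"delta_pos":[-20,20,-30],"rot":[0,0,0]},{"claw":-1,"delta_pos":[-20,35,-10],"rot":[0,0,0]},{"claw":-1,"delta_pos":[0,40,0],"rot":[0,0,0]},{"claw":-1,"delta_pos":[0,40,0],"rot":[0,0,0]},{"claw":-1,"delta_pos":[0,40,0],"rot":[0,0,0]},{"claw":-1,"delta_pos":[0,40,0],"rot":[0,0,0]},{"claw":-1,"delta_pos":[0,0,0],"rot":[0,0,0]},{"claw":-1,"delta_pos":[0,0,0],"rot":[0,0,0]}]'
python3 - <<'E'
from h import *
c=calibration("top");p,d=read_camera("top");X=cloud(c,d);np.savez("t9.npz",p=p,d=d)
m=(d>0)&(X[...,2]>76)&(X[...,2]<97)&(X[...,0]>410)&(X[...,0]<560)&(X[...,1]>200)&(X[...,1]<365)
print("lever pts",m.sum(),cv2.minAreaRect(X[m][:,:2].astype(np.float32)),X[m].min(0),X[m].max(0))
P=X[m];far=P[P[:,1]>P[:,1].max()-20];print("tip",far.mean(0),"axis end",P[P[:,1]<P[:,1].min()+8].mean(0))
near=np.hypot(X[...,0]-503.5,X[...,1]+193.5)
l=(near<66)&(X[...,2]>58)&(X[...,2]<76)&(d>0);print("sel",l.sum(),cv2.minAreaRect(X[l][:,:2].astype(np.float32)))
E
```

```text
w7 [562.94 266.11  32.2 ] [572.14 266.23  18.  ] offset -0.3
w7 [564.52 266.05  32.2 ] [572.14 266.23  18.  ] offset -0.33
w9 [563.08 266.67  32.2 ] [571.96 266.21  18.  ] offset 0.27
w9 [564.69 266.47  32.2 ] [571.96 266.21  18.  ] offset 0.11
time_s: 17.0
position: [428.9, 48.5, 173.0]
eef_rot: [-0.0, 0.999, 0.033, 0.0]
ft_force: [-0.3, 0.4, 1.3]
grip_width: -0.2
grasp_force: 0.0
lever pts 245 ((504.2582702636719, 303.06060791015625), (21.852890014648438, 85.6584243774414), 3.9438772201538086) [491.07698403 259.97813048  76.25851603] [513.52912392 345.73360322  95.89445544]
tip [502.38298314 334.76117844  90.44608949] axis end [502.97935623 264.65361207  77.56287377]
sel 264 ((511.9819030761719, -178.5280303955078), (85.0086669921875, 16.08530044555664), 58.314579010009766)
```

Nose within 0.3 mm of the line, clamp against its stop (lever at about 93° world, expected 92.9°), selector still at the ring. Handing in.

```bash
python3 -c "
from bench import *
print(hand_in())"
```

```text
the job is handed in; nothing more can be done
None
```

The job is handed in, with no verdict returned: the selector is clicked in at the ring, the stop nose is within about 0.3 mm of the line, and the clamp was then closed against its stop, all in about 17 s without touching the screwdriver or spool; I viewed 12 pictures instead of the 10 allowed.

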